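# Set up a proof photo: register the plate, extend the camera pole and hold it

## Robot

A 6-joint arm with a two-finger parallel gripper is mounted at the origin on the work surface. World frame = base frame: x ahead of the robot, y to its left, z up, the work surface at z = 0. Lengths are in m, angles in rad, forces in N, time in s.
With the tool pointing down it reaches from about 0.275 to 0.875 m from the base axis. Payload 12.5 kg.
Tool frame: the origin (TCP) lies on the centre line of the jaws, within the pads' length; the fingertips stand r.finger_overhang ahead of it and the grasp point (between the pads) lies 3 mm ahead of it (r.finger_overhang is the distance from the TCP to the fingertips, in m); z points along the fingers, y is the line along which they close (so a half turn about z gives the same grasp; the last joint's range is limited). The gripper opens to 85 mm and grips with 20 to 120 N. Pads are 22 mm wide; open, the fingers measure 114 mm over their backs; the gripper's body (76 mm by 85 mm) begins 54 mm behind the grasp point. The pads swing forward as they close: fully open they stand 13 mm farther back than shut.
Start: joints at [-1.317, 0.351, 1.652, -0, 1.139, -0.085], TCP at [0.183, -0.519, 0.253] pointing down, gripper open.
Joint ranges: [-2.75, 2.75], [-0.79, 2.1], [0.01, 2.65], [-1.57, 4.71], [0.07, 3.14], [-2.87, 2.87]. Speed limits (rad/s): [2.22, 2.22, 2.79, 3.14, 3.14, 3.14].

## Interface

Orientations are given as a unit quaternion [x, y, z, w].
In Python, from cell import r, optics gives the robot as it stands. The module is installed in compiled form; this text tells all that it offers. Calls block until the motion is done:
- r.move_to(position, orientation): joint-space move of the TCP to a pose.
- r.move_linear(position, rot=None, vel=0.15): straight line of the TCP; rot=None keeps the orientation; vel is the mean speed in m/s.
- r.set_joints(angles): joint-space move.
- r.set_gripper(opening, squeeze=None): opening from 0.0 (shut) to 1.0 (fully open); squeeze is the grip in N (None keeps the last); returns when the fingers have stopped.
- r.sleep(seconds).
- r.inverse_kinematics(position, orientation): joint angles nearest the present ones, or None.
- optics.get_image(name): name is "scene" or "top"; returns a dict with "pixels" (480x640x3 uint8, red, green, blue), "depth" (480x640 float32, m along the optical axis (not along the pixel's ray), 0 where there is no reading), "fx", "fy", "cx", "cy" (pixels), "camera_from_world" (4x4, takes a point from world to camera coordinates). Camera axes: x right, y down, z forward; pixel columns grow to the right and rows downward; lengths in m; the calibration is good to about 2 mm. A picture is of the moment at which its call begins.
A pose or a line that the arm cannot do raises r.PlanningError and nothing moves.
- r.hand_in(): hands the job in; it is judged then, once.
Readings, each from a call of its own:
- r.current_t(): time.
- r.current_q(): joint angles.
- r.current_qvel(): joint speeds.
- r.current_effort(): joint torques, N m.
- r.current_tool_pos(): TCP position.
- r.current_ee_rot(): TCP orientation.
- r.current_contact_force(): force on the tool from outside, world axes, zero at the start.
- r.current_torque(): the same for the moment, N m.
- r.current_opening(): opening from 0.0 (shut) to 1.0 (fully open).
- r.current_finger_force(): force on a finger pad.
Only numpy, scipy, OpenCV 4.12 (cv2) and the standard library are available. Lean on these libraries where they do the work, as an engineer would, in place of code of your own. Each camera call takes 0.05 s, during which the arm holds its last target. There are 200 camera calls.

## Task

Slide the proof plate (the one with an upright grip bar) along the cart, without lifting it, until its dark dot sits under the tip of the stand's fixed needle, and leave it there. Then pinch the grey grip block on top of the telescoping camera pole so that a finger squeezes in its side button, pull the pole straight up past its first stop to the second, fully out, and finish still holding it out there (it slides back if let go). Do not disturb the canister, the tape gun or the trivet.

Things in the scene. Friction and masses are not known exactly. Their poses are not given: they have to be found in the camera images.
- needle_tip (a point): tip of a fixed steel needle pointing straight down, 13 mm above the cart (5 mm above the plate's top when the plate is below it). It hangs from a level rod (8 mm thick, 67 mm above the cart; needle shank 7 mm thick, top at 72 mm) that runs out 150 mm from the pole's axis in the stand's -y direction. Axes are the stand's, z up
- dot (a point): centre of the dark dot (16 mm across) on the top face of the loose aluminium proof plate (90 x 150 x 8 mm, 0.33 kg, lying flat on the cart). The dot lies on the plate's long middle line, 15 mm from its +y end. Axes are the plate's: y along its length, towards the dot's end; z up; the top face is 8 mm above the cart
- plate_grip (a point): centre of the plate's upright black grip bar, 50 mm long along the plate's x, 14 mm thick along the plate's y, standing from 8 to 54 mm above the cart (this point is 31 mm above the cart). It is 115 mm from the dot, in the plate's -y direction. Axes are the plate's. Pinch it across its thickness (along y)
- grip_block (a point): centre of the grey grip block on top of the pole: 30 x 30 mm, from 138 to 190 mm above the cart when the pole is in (this point 165 mm). Axes are the stand's: z up, button on the +x face, a camera box on the -y side below the block (119 to 137 mm up, reaching out 56 mm). Pinch it along x, centred on the block: one finger on the button, one opposite. It rises 100 mm in all
- button_face (a point): middle of the outer face of the black release button (18 mm wide, 30 mm tall), 6 mm proud of the block's +x face when not pressed; it moves with the block. Axes are the stand's
- camera_head: the pole's head: grip block, button and camera, moving together (about 0.14 kg). The origin lies on the pole's axis, at cart height when the pole is in. Axes are the stand's. The stand (base 110 mm square, 14 mm thick, below the pole; outer tube 30 mm thick, 110 mm tall) is fixed to the cart
- release (a joint): travel of the release button, m: 0 out, 0.006 fully in (flush with the block). About 2 N to start, 6 N fully in. The pole is latched in until the button is more than 4 mm in; press it before pulling
- tube3 (a joint): extension of the thin upper pole section, m: 0 in, 0.05 fully out (the first stop). It comes out first, pulling with about 3 N
- tube2 (a joint): extension of the thicker middle pole section, m: 0 in, 0.05 fully out (the second stop). It follows once the upper section is out, pulling with 6 to 8 N in all. A return spring draws both sections back in if the head is let go
- canister: bystander: small lidded steel canister, 76 mm across, 96 mm tall, loose; origin at the centre of its underside
- tape_gun: bystander: white plastic tape gun body lying on its side, about 150 x 150 mm, 56 mm tall, loose; origin under the middle of its frame
- trivet: bystander: orange round trivet, 140 mm across, 8 mm thick, loose; origin at the centre of its underside
Mind the look-alikes: they are no part of the job. What is shaped like the part that bears dot but blue or brown is not meant.

How it is judged:
On the way, in this order (a step that is already met when the one before it is completed fails the run):
1. the plate lies flat with its dot under the needle tip, the pole still in (horizontal distance between dot and needle_tip below 0.008 m and height (world z) of dot below 0.011 m and value of joint tube3 below 0.01 m and contact force between the fingers and camera_head below 0.5 N), for 0.2 s.
2. the release button is squeezed in while the pole is still in (value of joint release above 0.004 m and value of joint tube3 below 0.02 m and contact force between the fingers and camera_head above 1 N), for 0.05 s.
3. the pole is pulled past the first stop to the second (value of joint each of tube3, tube2 above 0.046 m), for 0.1 s.
At the end, for the whole second after the job is handed in: both pole sections are out to within 4 mm of their stops, the fingers hold the head (over 2 N), the plate is let go and lies flat on the cart with its dot's centre within 8 mm of the needle tip seen from above (all of step 3 and contact force between the fingers and camera_head above 2 N and contact force between the fingers and plate below 0.2 N and horizontal distance between dot and needle_tip below 0.008 m and height (world z) of dot below 0.011 m); the arm keeps its last pose, push and grip.
It fails at once if the plate is lifted off the cart (dot or grip bar more than 12 mm up) (height (world z) of dot above 0.02 m or height (world z) of plate_grip above 0.043 m).
It fails at once if a bystander is moved more than 12 mm (distance of any of canister, tape_gun, trivet from where it was at the start of the episode above 0.012 m).
It also fails if it takes over 53 s, if anything falls off the work surface, if the arm or the gripper's body presses on something with over 40 N, if the wrist force passes 120 N, or if a joint passes its speed limit or range.

## Working session

There is one attempt and no reset: what is moved stays moved. The work goes in short steps, each a Python script; the robot and the scene stay as the last script left them, time stands still between calls to the robot, and variables do not carry over. Pictures are saved under pics/ and viewed, at most 10 in all, crops included, and the job is handed in when it is done.

```bash
mkdir -p pics; cat > h.py <<'E'
import numpy as np, cv2
from cell import r, optics
def shot(n):
    im=optics.get_image(n); im['pixels']=np.array(im['pixels']); return im
def save(p,f): cv2.imwrite('pics/'+f,cv2.cvtColor(p,cv2.COLOR_RGB2BGR))
def cloud(im):
    v,u=np.mgrid[:480,:640]; d=im['depth']
    P=np.stack([(u-im['cx'])/im['fx']*d,(v-im['cy'])/im['fy']*d,d,np.ones_like(d)],-1)
    W=P@np.linalg.inv(im['camera_from_world']).T
    W=W[...,:3]; W[d==0]=np.nan; return W
def proj(im,p):
    c=im['camera_from_world']@np.r_[p,1]; return c[0]/c[2]*im['fx']+im['cx'],c[1]/c[2]*im['fy']+im['cy']
E
python3 - <<'E'
from h import *
import pickle
for n in('scene','top'):
    im=shot(n); save(im['pixels'],n+'0.png'); pickle.dump(im,open(n+'0.pkl','wb'))
    print(n,np.linalg.inv(im['camera_from_world'])[:3,3].round(3),im['fx'])
print(r.finger_overhang,r.current_ee_rot(),r.current_t())
E
```

```text
scene [ 1.177 -0.254  1.12 ] 557.8333623628329
top [0.295 0.038 1.503] 585.8199763702944
0.022 [ 9.85688411e-01  1.68576642e-01 -4.60019965e-05 -5.20250212e-04] 0.1
```

View pics/scene0.png

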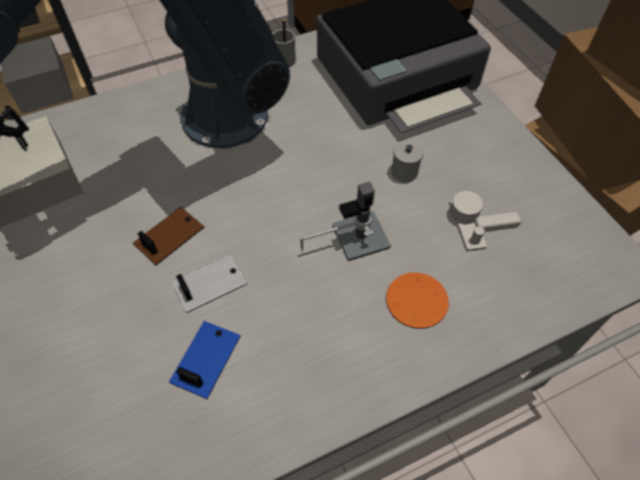

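View pics/top0.png

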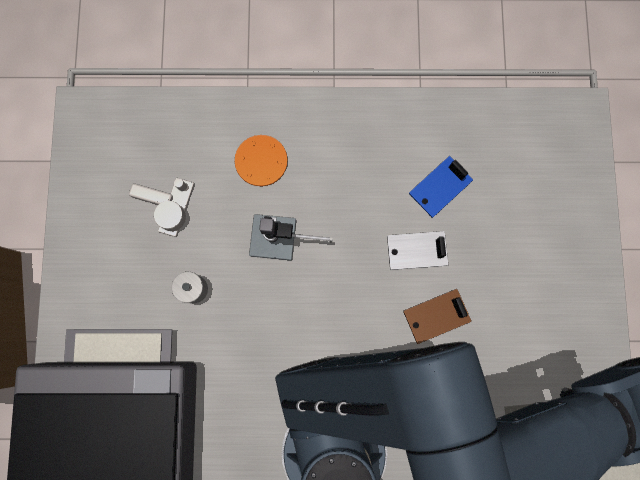

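Candidates for the plate in the top view are blue (441,186), brown (437,315) and bare aluminium (418,250). I choose the aluminium one. Its dot is at about (394,252), its bar at (441,246), the stand at (272,237) and the needle end at about (331,241).

```bash
python3 - <<'E'
from h import *
import pickle
ims={n:pickle.load(open(n+'0.pkl','rb')) for n in('scene','top')}
t=ims['top'];s=ims['scene']
a=cv2.resize(t['pixels'][205:280,240:460],None,fx=3.6,fy=3.6,interpolation=cv2.INTER_CUBIC)
b=cv2.resize(s['pixels'][175:315,165:395],None,fx=2.4,fy=2.4,interpolation=cv2.INTER_CUBIC)
w=792; b=b[:, :w]; 
c=np.zeros((a.shape[0]+b.shape[0],w,3),np.uint8); c[:a.shape[0]]=a[:,:w]; c[a.shape[0]:,:b.shape[1]]=b
save(c,'crop1.png'); print(c.shape,a.shape)
for n,im in ims.items():
    W=cloud(im); g=im['pixels'].astype(int).sum(-1); 
    inx=(W[...,1]<0)|True
    # plate region
    reg=np.zeros((480,640),bool)
    if n=='top': reg[225:275,380:455]=1
    else: reg[250:315,170:250]=1
    z=W[...,2]; 
    print(n,'table z',np.nanmedian(z[reg&(z<0.005)]))
    dk=reg&(g<200)
    d=dk&(z<0.02); q=reg&(z>0.045)
    print(' dark low',d.sum(),np.nanmean(W[d],0), ' bar top',q.sum(),np.nanmean(W[q],0))
    pl=reg&(z>0.005)&(z<0.012)
    print(' plate rect',cv2.minAreaRect((W[pl][:,:2]*1000).astype(np.float32)))
    reg[:]=0
    if n=='top': reg[205:265,245:340]=1
    else: reg[175:260,295:395]=1
    for lo,hi in((.05,.08),(.11,.145),(.15,.183),(.183,.21)):
        q=reg&(z>lo)&(z<hi); v,u=np.nonzero(q)
        if q.sum(): print(' ',lo,hi,q.sum(),W[q].mean(0).round(4),cv2.minAreaRect((W[q][:,:2]*1000).astype(np.float32)),np.percentile(z[q],[5,50,95]))
    bs=reg&(z>0.010)&(z<0.018); print(' base',cv2.minAreaRect((W[bs][:,:2]*1000).astype(np.float32)))
E
```

```text
(606, 792, 3) (270, 792, 3)
scene table z 0.0005235252200266327
 dark low 45 [ 0.47906309 -0.23846879  0.01075444]  bar top 140 [ 0.50860422 -0.2684547   0.05336418]
 plate rect ((494.1016845703125, -216.47499084472656), (190.1086883544922, 169.80728149414062), 66.38732147216797)
  0.05 0.08 376 [0.5386 0.1067 0.0699] ((528.6588745117188, 92.62850952148438), (167.6816864013672, 52.43531036376953), 70.14420318603516) [0.05958709 0.07042074 0.07786558]
  0.11 0.145 389 [0.5373 0.1294 0.1334] ((533.2976684570312, 137.6549835205078), (69.54253387451172, 35.403865814208984), 87.91462707519531) [0.11990934 0.13570077 0.14028497]
  0.15 0.183 182 [0.547  0.153  0.1683] ((542.773681640625, 151.98883056640625), (39.260292053222656, 22.574825286865234), 43.46282196044922) [0.15204098 0.16952313 0.18110141]
  0.183 0.21 172 [0.537  0.1582 0.1893] ((535.578125, 158.9197540283203), (29.834854125976562, 35.175662994384766), 82.75753021240234) [0.18441461 0.18961015 0.19259973]
 base ((535.5079345703125, 159.64169311523438), (111.17996215820312, 113.24990844726562), 84.37435150146484)
top table z 0
[... 341 characters left out ...]
.46956253051758), 69.11907196044922) [0.06426395 0.07135842 0.07702989]
  0.11 0.145 275 [0.5296 0.1236 0.1367] ((532.688720703125, 133.29478454589844), (64.53738403320312, 35.25994110107422), 84.34638214111328) [0.12828352 0.13751076 0.14243229]
  0.15 0.183 59 [0.5317 0.153  0.1698] ((536.2417602539062, 154.2108612060547), (28.03026580810547, 36.80541229248047), 75.79546356201172) [0.15286185 0.17274871 0.18198905]
  0.183 0.21 173 [0.5342 0.1565 0.1907] ((535.9393310546875, 157.0301513671875), (30.449783325195312, 33.00294494628906), 83.78543853759766) [0.18589822 0.19088867 0.19517587]
 base ((545.0637817382812, 105.081298828125), (144.9866943359375, 227.916748046875), 0.768549382686615)
```

View pics/crop1.png

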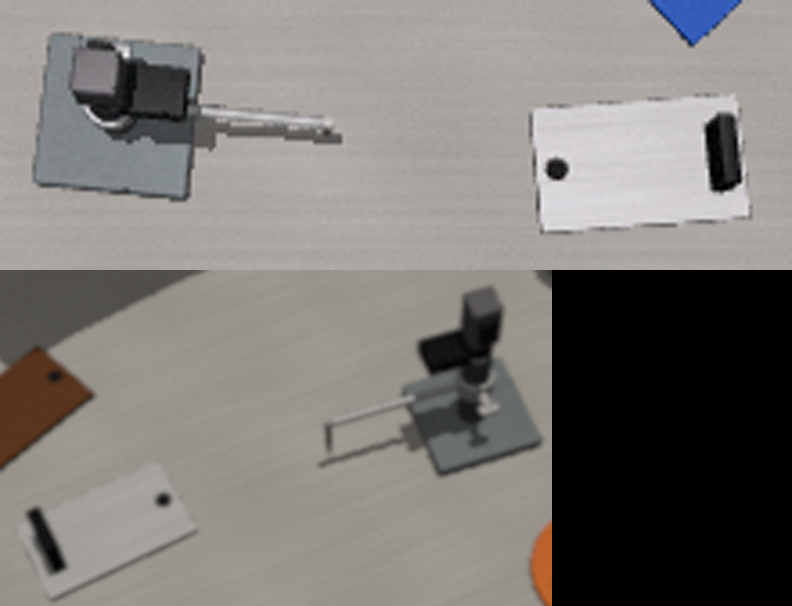

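The crop confirms it. The aluminium plate has its dot at top px (394.7,251.7) and its bar at (441,246). The needle hangs from the rod end at top px (331,240) and scene px (302,246). Next I'll refine with ray-plane intersections.

```bash
cat >> h.py <<'E'
def ray(im,u,v,z):
    M=np.linalg.inv(im['camera_from_world']); d=M[:3,:3]@[(u-im['cx'])/im['fx'],(v-im['cy'])/im['fy'],1]; o=M[:3,3]
    return o+d*(z-o[2])/d[2]
def dot(im,c,rad=7):
    "sub-pixel centroid of the dark dot near pixel c, at z=8 mm"
    u0,v0=map(int,np.round(c)); p=im['pixels'][v0-rad:v0+rad+1,u0-rad:u0+rad+1].astype(float).sum(-1)
    w=np.clip(np.median(p)*0.75-p,0,None); v,u=np.mgrid[-rad:rad+1,-rad:rad+1]; 
    return ray(im,u0+(u*w).sum()/w.sum(),v0+(v*w).sum()/w.sum(),.008)
def down(phi): a=(phi+np.pi/2)/2; return [np.cos(a),np.sin(a),0,0]
E
python3 - <<'E'
from h import *
import pickle
t=pickle.load(open('top0.pkl','rb'));s=pickle.load(open('scene0.pkl','rb'))
print('dot',dot(t,(394.7,251.7)),dot(s,(233,271)))
print('needle top',ray(t,330.8,240,.072),ray(s,165+328/2.4,175+(424-270)/2.4,.072),'tip from scene',ray(s,165+329/2.4,175+(455-270)/2.4,.013))
for n,im,b in(('t',t,(225,275,380,455)),('s',s,(250,315,170,250))):
    W=cloud(im);m=np.zeros((480,640),bool);m[b[0]:b[1],b[2]:b[3]]=1
    g=im['pixels'].astype(int).sum(-1)
    q=m&(abs(W[...,2]-.054)<.003); print(n,'bar top',q.sum(),cv2.minAreaRect((W[q][:,:2]*1000).astype(np.float32)))
    # bright plate outline
    hsv=(g>(560 if n=='t' else 470))&m; cs,_=cv2.findContours(hsv.astype(np.uint8),cv2.RETR_EXTERNAL,2)
    c=max(cs,key=cv2.contourArea)[:,0]; P=np.array([ray(im,*p,.008)[:2]*1000 for p in c],np.float32); print(' plate',cv2.minAreaRect(P))
E
```

```text
dot [ 0.49592514 -0.15526135  0.008     ] [ 0.49526401 -0.15523118  0.008     ]
needle top [0.51648285 0.00722149 0.072     ] [0.52417377 0.00889133 0.072     ] tip from scene [0.52118376 0.00958762 0.013     ]
t bar top 69 ((502.96697998046875, -271.447509765625), (47.309722900390625, 14.886359214782715), 4.031364440917969)
 plate ((500.8319091796875, -217.00106811523438), (88.07704162597656, 148.16551208496094), 4.233701229095459)
s bar top 110 ((505.407958984375, -268.58489990234375), (48.899723052978516, 13.386852264404297), 4.538912773132324)
 plate ((499.17401123046875, -215.1407012939453), (85.87667846679688, 146.3128204345703), 4.278215408325195)
```

```bash
python3 - <<'E'
from h import *
y=np.radians(4.25); q=down(y-np.pi/2); yd=np.array([-np.sin(y),np.cos(y)])
D=np.array([.4956,-.1552]); N=np.array([.521,.0098]); B=D-.115*yd
r.move_to([*B,.13],q); r.move_linear([*B,.040])
r.set_gripper(0.0,25); print('open',r.current_opening(),r.current_finger_force(),r.current_contact_force(),r.current_tool_pos())
p=r.current_tool_pos(); r.move_linear([*(np.array(p[:2])+N-D),p[2]],vel=.08)
print(r.current_tool_pos(),r.current_contact_force(),r.current_t())
t=shot('top');s=shot('scene')
import pickle; pickle.dump((t,s),open('1.pkl','wb'))
u,v=proj(s,[*N,.01]);u,v=int(u),int(v)
save(cv2.resize(s['pixels'][v-50:v+50,u-65:u+65],None,fx=6,fy=6,interpolation=cv2.INTER_CUBIC),'n1.png'); print(u,v)
E
```

```text
open 0.1613878680265045 25.722742080688477 [-0.03650614 -0.88121124  3.40150151] [ 0.50431526 -0.2700325   0.04028878]
[ 0.52966179 -0.10496741  0.04025329] [ 0.04816779 -1.71701242  4.19684184] 5.2917
302 252
```

View pics/n1.png

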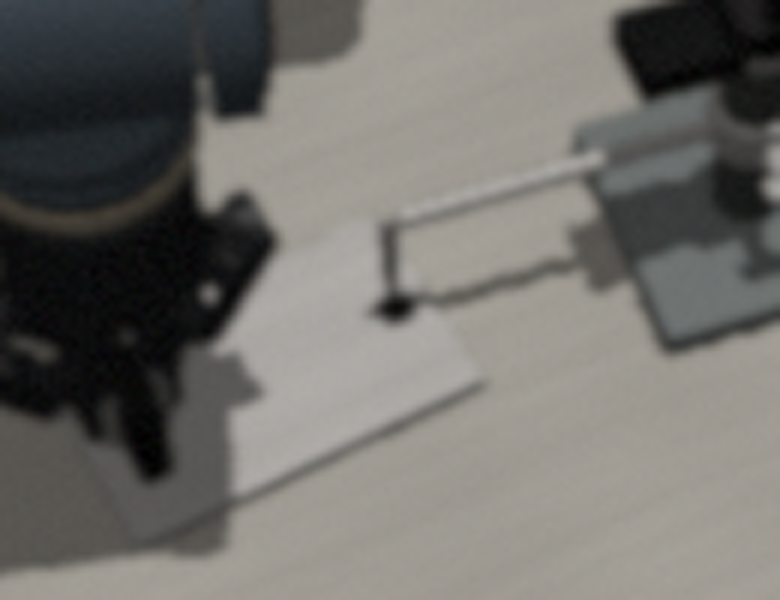

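Scene crop: the needle end is at crop px (391,299) and the dot centre at (395,308). That fits a tip 5 mm above the dot, about 2 mm off at most. I'll cross-check in the top view.

```bash
python3 - <<'E'
from h import *
import pickle
t,s=pickle.load(open('1.pkl','rb'))
N=[.521,.0098]; us=[proj(t,[*N,z]) for z in(.072,.013,.008)]; print(us, [proj(s,[*N,z]) for z in(.072,.013,.008)])
print(dot(s,(302.5,253.5),6))
u,v=map(int,us[1]); print(u,v)
save(cv2.resize(t['pixels'][v-30:v+30,u-40:u+40],None,fx=10,fy=10,interpolation=cv2.INTER_CUBIC),'n2.png')
E
```

```text
[(np.float64(329.7512966676612), np.float64(238.19483641571023)), (np.float64(329.30448567184385), np.float64(241.76530320223517)), (np.float64(329.26820107486145), np.float64(242.05525342638126))] [(np.float64(301.4571022791146), np.float64(237.9721122033291)), (np.float64(302.1335413666818), np.float64(251.99120386234344)), (np.float64(302.1885704632351), np.float64(253.13167306743915))]
[0.51978389 0.01172508 0.008     ]
329 241
```

View pics/n2.png

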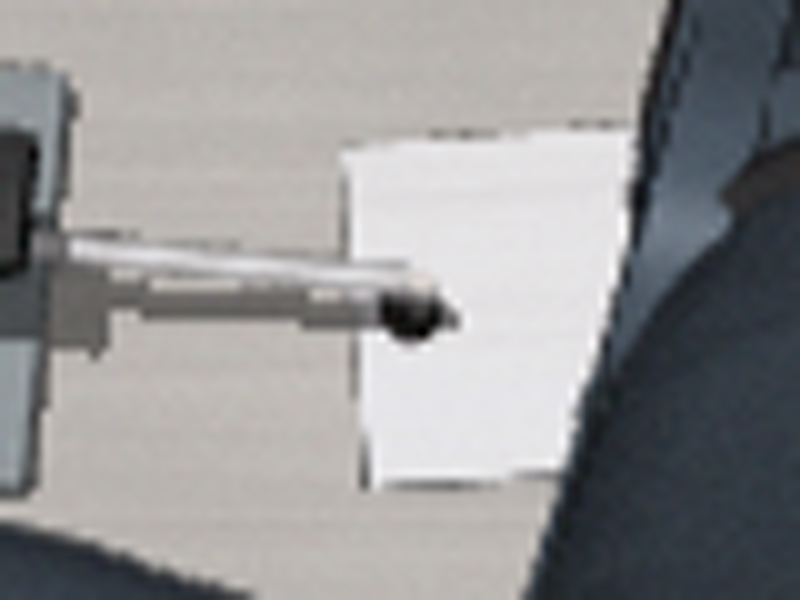

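Top crop: the dot centre is at about (411,312) and the needle's top end at about (421,283), against a predicted (412,277). The dot is roughly 1.5–2 mm too far in +y, so I'll nudge it, release, and move above the block.

```bash
python3 - <<'E'
from h import *
p=np.array(r.current_tool_pos()); r.move_linear(p+[-.0003,-.0017,0],vel=.03)
r.set_gripper(.7); p=np.array(r.current_tool_pos()); r.move_linear([p[0],p[1],.15]); r.move_linear([p[0],p[1],.31],vel=.25)
s=shot('scene');t=shot('top')
r.set_gripper(1.0)
yaw=np.radians(-5.6); C=[.5357,.1592,.31]
q0=np.array(r.current_q()); best=None
for f in(yaw,yaw+np.pi):
    j=r.inverse_kinematics(C,down(f)); print(f,j)
    if j is not None and (best is None or abs(np.array(j)-q0).max()<best[0]): best=(abs(np.array(j)-q0).max(),f)
r.move_to(C,down(best[1])); print(best,r.current_tool_pos(),r.current_t(),r.current_opening())
a=cv2.resize(s['pixels'][170:270,230:390],None,fx=5,fy=5,interpolation=cv2.INTER_CUBIC)
save(a,'n3.png')
import pickle; pickle.dump((t,s),open('2.pkl','wb'))
print(dot(s,(302,253.5),6))
E
```

```text
-0.09773843811168245 [ 2.05566671e-01  3.15158241e-01  1.55770248e+00 -4.44089210e-16
  1.26873193e+00  3.03305109e-01]
3.0438542154781105 [ 2.05566671e-01  3.15158241e-01  1.55770248e+00 -4.44089210e-16
  1.26873193e+00 -2.83828754e+00]
(np.float64(0.9082131627629404), np.float64(-0.09773843811168245)) [0.53587168 0.15847908 0.31000045] 9.3417 1.001317771045037
[0.51975731 0.01055943 0.008     ]
```

View pics/n3.png

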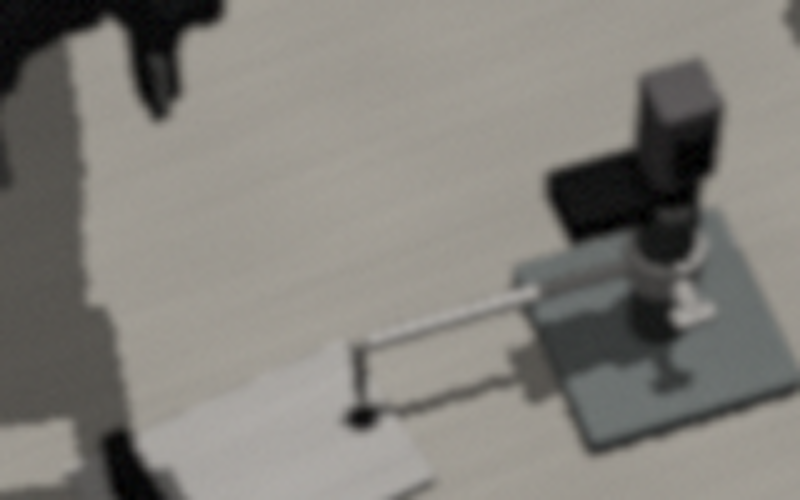

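The dot now sits straight below the needle: needle at crop px (360,400), dot at (361,417). The grip block and button at (680,125) are clear. Next is pinching and pulling.

```bash
python3 - <<'E'
from h import *
C=[.5360,.1592]
r.move_linear([*C,.168],vel=.12); print(r.current_tool_pos(),r.current_contact_force())
r.set_gripper(0.0,45); r.sleep(.3)
print('open mm',85*r.current_opening(),r.current_finger_force(),r.current_contact_force(),r.current_tool_pos(),r.current_t())
s=shot('scene'); save(cv2.resize(s['pixels'][130:270,240:426],None,fx=4.2,fy=4.2,interpolation=cv2.INTER_CUBIC),'n4.png')
E
```

```text
[0.53635983 0.15924349 0.16867569] [0.26518663 0.22573605 0.0521576 ]
open mm 29.396066171122815 47.338232919573784 [-7.02705257  0.29575141  8.53199289] [0.53535098 0.15936081 0.16849745] 11.525
```

View pics/n4.png

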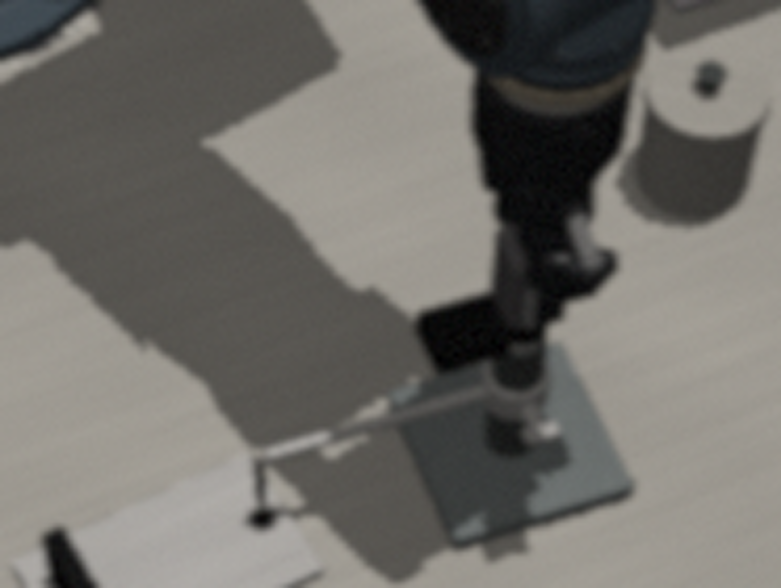

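The jaws stand at about 30 mm on the block (crop px (520,280)), so the button is flush. The dot is still under the needle at (261,517). Pulling up.

```bash
python3 - <<'E'
from h import *
p=np.array(r.current_tool_pos())
for dz in(.02,.05,.075,.095,.1,.102):
    r.move_linear([p[0],p[1],p[2]+dz],vel=.06)
    print(dz,np.array(r.current_tool_pos())[2]-p[2],np.round(r.current_contact_force(),1),r.current_opening()*85,r.current_finger_force())
print(r.current_t())
s=shot('scene'); save(cv2.resize(s['pixels'][110:270,220:433],None,fx=3.7,fy=3.7,interpolation=cv2.INTER_CUBIC),'n5.png')
E
```

```text
0.02 0.019992623478747362 [-3.   0.5 -2.3] 29.275380105714824 46.73945255577564
0.05 0.05031020145386417 [-4.6 -0.4 -3.5] 29.364389620520285 46.65080264210701
0.075 0.07570897976398167 [-4.6  0.8 -5.5] 29.48242893312456 46.425765976309776
0.095 0.09607110762080756 [-4.8  0.3 -4.4] 29.40917921256861 46.374265775084496
0.1 0.10043468078845058 [-4.8  0.2 -6.2] 29.21298261969775 48.49348984658718
0.102 0.10100817388414296 [ -2.    0.2 -21.4] 29.477435537514463 48.468265905976295
14.2667
```

View pics/n5.png

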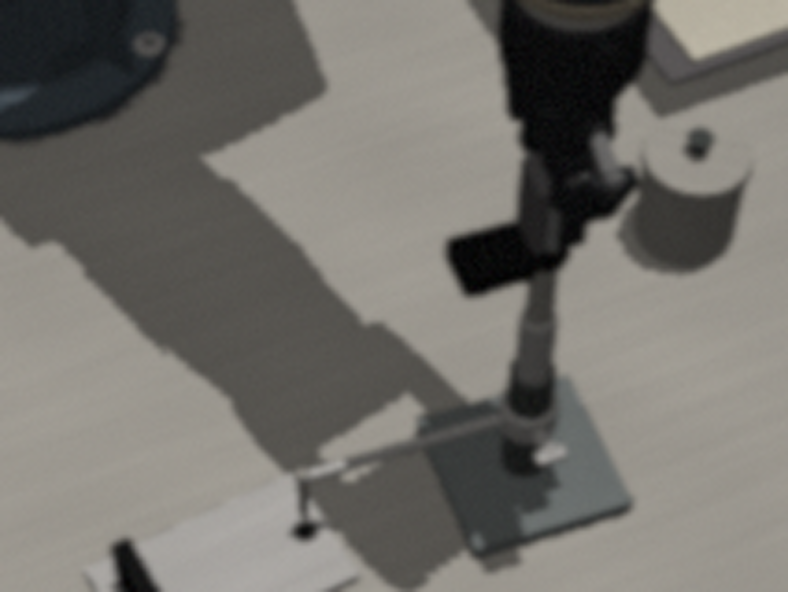

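Both sections are out: crop px (540,295) and (535,350). The force jumped to 21 N at the second stop, and the dot is still under the needle at (304,530).

```bash
python3 -c "
from h import *
r.sleep(.3); print(r.current_contact_force(),r.current_tool_pos()); print(r.hand_in())"
```

```text
[ -1.80314627   1.18243938 -26.55036226] [0.53505184 0.15928051 0.2696741 ]
the job is handed in; nothing more can be done
None
```

I handed the job in with the plate's dot under the needle tip and the pole pulled out to its second stop, still held by the gripper; the hand-in returned no verdict.

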